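# Unload the cartridge dock and sort the cartridges to their reagents

## Task

Unload the cartridge dock: pull the lock knob out to its stop, swing the hold-down bar up and back as far as it goes, then slide each cartridge out and lay it flat on the bench in front of (on the robot's side of) the bottle whose cap has its colour, its rear end centred on the bottle with a gap of about 25 mm and its grip end pointing straight to the front edge of the bench. When all the cartridges are out and in place, swing the bar fully down again and push the lock knob fully home. Leave the bottles and everything else on the bench where they stand.

Things in the scene. Friction and masses are not known exactly. Their poses are not given: they have to be found in the camera images.
- knob (a joint): Dock's lock plunger: black round knob with yellow ring, 26 mm across, 26 long, on a pin right of the lanes. Metres pulled out: 0 = fully home (pin lies over the bar's end and blocks it), 0.026 = at its stop (bar free). Sprung: pulling takes 3 to 5 N; let go, it stays where it is; pushing in takes up to 3 N
- knob_grip (a point): Centre of the knob (moves with it), 48 mm above the bench. Axes as the dock's: the knob pulls out along its own -x; it can be pinched from above across y. The knob's near (-x) face is 13 mm from this point; with the knob home a grey bracket (22 mm wide, 58 mm high) begins 23 mm to its +x
- bar (a joint): Hold-down bar: steel rod across all three lanes on two arms, hinged at the back of the dock. Radians: 0 = down (locked in cartridges), 1.65 = fully up and back at its stop. Stiff hinge (about 3 to 5 N at the rod), stays where it is left
- bar_grip (a point): Middle of the red sleeve at the bar's free left end (14 mm thick round rod along the dock's y, 46 mm long, clear on all sides; it turns freely on the bar; 37 mm above the bench when down). Moves with the bar on an arc of radius 43 mm about bar_hinge; axes as the dock's when down
- bar_hinge (a point): Point on the bar's hinge axis (which runs along the dock's y), level in y with bar_grip, 46 mm above the bench, 42 mm behind (+x of) the sleeve when it is down. Opening swings the sleeve up, then back to +x
- dock: White cartridge dock, fixed; origin under its middle, x away from its open front, y to its left. Lanes at y = +64, 0, -64 mm (some empty), 48 wide, floor 12 mm high, walls 25 mm, open to -x at x = -52. A seated cartridge has its centre at x = 0, its rear 30 mm under a fixed hood (x > 20, top 57 mm high, underside 48): slide it at least 35 mm along -x before lifting. Bar when down: x = 3 mm
- bench (a point): Reference mark for directions: on the bench top near its front edge; x points straight across the bench away from the robot, y to the left
- red_centre (a point): Centre (half-way up, 24 mm over its underside) of the red cartridge: flat red plastic body 100 long (x) x 44 wide (y) x 18 high mm, with an upright grip block at its front: 28 (x) x 12 (y) mm, from 18 to 48 mm above the underside, centred 26 mm towards -x; low rib 12 mm high at x = +15 mm. Heavy grip block, 80 to 170 g in all. -x is the grip end, +x the rear end. May be absent in a run
- bottle_red: Reagent bottle with the red screw cap, 42 mm across, 95 mm high, standing; origin at the centre of its underside (its axes mean nothing)
- blue_centre (a point): Centre (half-way up, 24 mm over its underside) of the blue cartridge: flat blue plastic body 100 long (x) x 44 wide (y) x 18 high mm, with an upright grip block at its front: 28 (x) x 12 (y) mm, from 18 to 48 mm above the underside, centred 26 mm towards -x; low rib 12 mm high at x = +15 mm. Heavy grip block, 80 to 170 g in all. -x is the grip end, +x the rear end. May be absent in a run
- bottle_blue: Reagent bottle with the blue screw cap, 33 mm across, 62 mm high, standing; origin at the centre of its underside (its axes mean nothing)
- green_centre (a point): Centre (half-way up, 24 mm over its underside) of the green cartridge: flat green plastic body 100 long (x) x 44 wide (y) x 18 high mm, with an upright grip block at its front: 28 (x) x 12 (y) mm, from 18 to 48 mm above the underside, centred 26 mm towards -x; low rib 12 mm high at x = +15 mm. Heavy grip block, 80 to 170 g in all. -x is the grip end, +x the rear end. May be absent in a run
- bottle_green: Reagent bottle with the green screw cap, 43 mm across, 92 mm high, standing; origin at the centre of its underside (its axes mean nothing)
- bottle_white: Bystander: bottle with a white cap, 33 mm across, 62 mm high; origin under its middle
- petri_dish: Bystander: petri dish 56 mm across, 12 mm high; origin under its middle

How it is judged:
On the way, in this order (a step that is already met when the one before it is completed fails the run):
1. the lock knob is pulled out to its stop (value of joint knob above 0.022 m), for 0.2 s.
2. the hold-down bar is swung up and back (value of joint bar above 1.4 rad), for 0.2 s.
3. every cartridge lies in front of the bottle of its colour (x of bottle_red in the frame of red_centre between 0.079 and 0.113 m and y of bottle_red in the frame of red_centre between -0.015 and 0.015 m and angle between the x axis of each of red_centre, blue_centre, green_centre and the x axis of bench, either way round below 0.26 rad and world x of each of red_centre, blue_centre, green_centre below 0.6 m and height (world z) of red_centre between 0.019 and 0.029 m and angle between each of red_centre, blue_centre, green_centre's own z axis and vertical below 0.1 rad and x of bottle_blue in the frame of blue_centre between 0.0745 and 0.1085 m and y of bottle_blue in the frame of blue_centre between -0.015 and 0.015 m and height (world z) of blue_centre between 0.019 and 0.029 m and x of bottle_green in the frame of green_centre between 0.0795 and 0.1135 m and y of bottle_green in the frame of green_centre between -0.015 and 0.015 m and height (world z) of green_centre between 0.019 and 0.029 m), for 0.2 s.
4. the bar is fully down again (value of joint bar below 0.08 rad), for 0.2 s.
At the end, for the whole second after the job is handed in: Each cartridge lies flat on the robot's side of the bottle of its colour: gap 8 to 42 mm, bottle within 15 mm of its long centre line, rear end to the bottle, within 15 deg of straight across the bench; bar within 0.08 rad of down; knob within 4 mm of home (all of step 3 and value of joint bar below 0.08 rad and value of joint knob below 0.004 m); the robot touches nothing.
It fails at once if a reagent bottle is shifted by more than 40 mm or knocked over (distance of any of bottle_red, bottle_blue, bottle_green from where it was at the start of the episode above 0.04 m or angle between any of bottle_red, bottle_blue, bottle_green's own z axis and vertical above 0.6 rad).
It fails at once if a bystander (white-capped bottle, petri dish) is shifted by more than 40 mm (distance of any of bottle_white, petri_dish from where it was at the start of the episode above 0.04 m).
Of cartridge_red, cartridge_blue, cartridge_green only 2 to 3 are there at a start; the rules pass over those that are not, and their reading is None.
At some moment in a run one of cartridge_red, cartridge_blue, cartridge_green may be knocked a few centimetres aside while the robot is not near it.
Once in a run the grip may slacken for a moment while it holds something.
It also fails if it takes over 208 s, if anything falls off the work surface, if the arm or the gripper's body presses on something with over 40 N, if the wrist force passes 120 N, or if a joint passes its speed limit or range.

## Robot

A 6-joint arm with a two-finger parallel gripper is mounted at the origin on a cart in front of the work surface, level with it; the furniture and walls round the work are solid. World frame = base frame: x ahead of the robot, y to its left, z up, the work surface at z = 0. Lengths are in m, angles in rad, forces in N, time in s.
With the tool pointing down it reaches from about 0.35 to 0.8 m from the base axis. Payload 7.3 kg.
Tool frame: the origin (TCP) lies on the centre line of the jaws, within the pads' length; the fingertips stand 17 mm ahead of it and the grasp point (between the pads) lies 2 mm behind it; z points along the fingers, y is the line along which they close (so a half turn about z gives the same grasp; the last joint's range is limited). The gripper opens to 85 mm and grips with 20 to 120 N. Pads are 22 mm wide; open, the fingers measure 114 mm over their backs; the gripper's body (76 mm by 85 mm) begins 54 mm behind the grasp point. The pads swing forward as they close: fully open they stand 13 mm farther back than shut.
Start: joints at [1.119, 0.342, 1.524, -0, 1.275, -0.146], TCP at [0.158, 0.501, 0.248] pointing down, gripper open.
Joint ranges: [-2.53, 2.53], [-0.77, 2.02], [0.04, 2.7], [-1, 4.14], [0.28, 2.66], [-3.11, 3.11]. Speed limits (rad/s): [2.57, 2.57, 3.14, 3.14, 3.14, 3.14].

## Interface

Orientations are given as a unit quaternion [w, x, y, z].
In Python, from bench import get_obs, capture, camera_params, r gives the robot as it stands.
- The arm moves only by the shell command python3 -m pendant 'ROWS' [OPENING] [FORCE]. ROWS is JSON, a list that holds one entry, the list of rows, each a list of 6 numbers: the shift along the world's x, y, z in cm, then the turn, a rotation vector about the world's x, y, z in rad. A call has 1 to 8 rows; each row shifts and turns the commanded pose from where the row before left it; what a row does not reach is not made up. A row lasts 1/12 s, in which the tool goes at most 41.7 mm and 7.16 degrees, less where a joint would pass 70% of its speed; a pose out of reach is approached as far as the arm can. A call is refused whole if a number of a shift passes 4.17 or a number of a turn 0.125, either way. A call with a gripper value outside its range is refused whole. OPENING is the finger opening in cm, from 0 to 8.54, set as the call begins (- or left out, the last holds). The fingers move at their own pace and stop on an object; FORCE is the grip in N (left out, the last holds). Time passes only in rows, so rows that do not move let the fingers close. It gives the time, the measured TCP pose, the force, the opening and the grip force at its end, in the units of the state.
- get_obs(): the state, without advancing time (a new reading comes with each control period).
- capture(name): name is "scene" or "top"; returns the picture (400x640x3 uint8, red, green, blue); there is no depth.
- camera_params(name): a dict with "camera_matrix" (3x3 intrinsics, pixels), "T" (4x4, takes a point from camera to world coordinates). Camera axes: x right, y up, looking along -z (the intrinsics and any distortion apply to the point x, -y, -z); pixel columns grow to the right and rows downward; lengths in m; the calibration is good to about 2 mm. A picture is of the moment at which its call begins. camera_params takes no time and is no camera call.
- r.sign_off(): hands the job in; it is judged then, once.
The state is a dict: "time_s": time; "qpos": joint angles; "qvel": joint speeds; "joint_torque": joint torques, N m; "ee_pos": TCP position; "tcp_rot": TCP orientation; "wrist_force": force on the tool from outside, world axes, zero at the start; "torque": the same for the moment, N m; "opening": opening from 0.0 (shut) to 1.0 (fully open); "gripper_force": force on a finger pad.
Only numpy, scipy, OpenCV 4.12 (cv2) and the standard library are available. Lean on these libraries where they do the work, as an engineer would, in place of code of your own. Each camera call takes 0.05 s, during which the arm holds its last target. There are 200 camera calls.

## Working session

There is one attempt and no reset: what is moved stays moved. The work goes in short steps, Python scripts to look and compute and a shell command to move; the robot and the scene stay as the last step left them, time stands still between calls to the robot, and variables do not carry over. Pictures are saved under pics/ and viewed, at most 14 in all, crops included, and the job is handed in when it is done.

```bash
mkdir -p pics; ls; python3 - <<'E'
from bench import get_obs,capture,camera_params
import cv2,numpy as np
np.set_printoptions(precision=4,suppress=True)
for n in("scene","top"):
    cv2.imwrite(f"pics/{n}0.png",capture(n)[:,:,::-1]); p=camera_params(n); print(n,p)
print(get_obs())
E
```

```text
pics
scene {'camera_matrix': array([[483.4052,   0.    , 323.222 ],
       [  0.    , 483.4052, 201.6969],
       [  0.    ,   0.    ,   1.    ]]), 'T': array([[ 0.6847,  0.5511, -0.4769, -0.0043],
       [-0.7286,  0.5323, -0.4309, -0.6498],
       [ 0.0164,  0.6425,  0.7661,  0.9243],
       [ 0.    ,  0.    ,  0.    ,  1.    ]])}
top {'camera_matrix': array([[458.3344,   0.    , 321.0548],
       [  0.    , 458.3344, 193.3727],
       [  0.    ,   0.    ,   1.    ]]), 'T': array([[ 0.0038,  0.9971, -0.0757,  0.4431],
       [-0.9996,  0.0017, -0.028 , -0.1888],
       [-0.0278,  0.0757,  0.9967,  1.2035],
       [ 0.    ,  0.    ,  0.    ,  1.    ]])}
{'time_s': 0.1, 'qpos': array([ 1.119 ,  0.3427,  1.5249, -0.    ,  1.2754, -0.146 ]), 'qvel': array([-0.0011, -0.0014, -0.0011,  0.0013,  0.0004, -0.0017]), 'joint_torque': array([  0.0011, -43.4443, -24.6496,  -0.0002,   0.0046,  -0.    ]), 'ee_pos': array([0.1579, 0.5003, 0.2477]), 'tcp_rot': array([-0.0002,  0.1523,  0.9883, -0.0007]), 'wrist_force': array([-0.3287,  0.3067,  0.0834]), 'torque': array([-0.0282,  0.0308, -0.0068]), 'gripper_force': 0.0, 'opening': 0.9976014792597537}
```

View pics/top0.png

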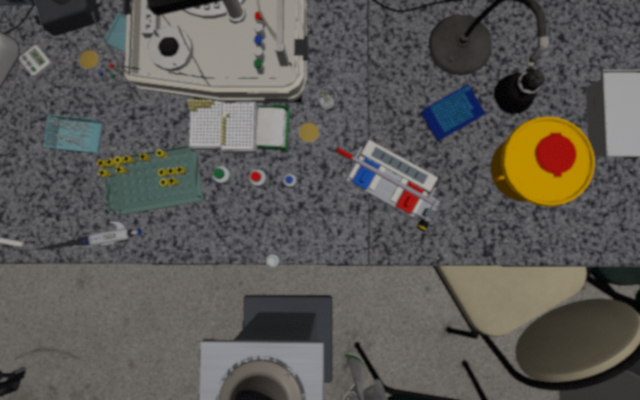

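View pics/scene0.png

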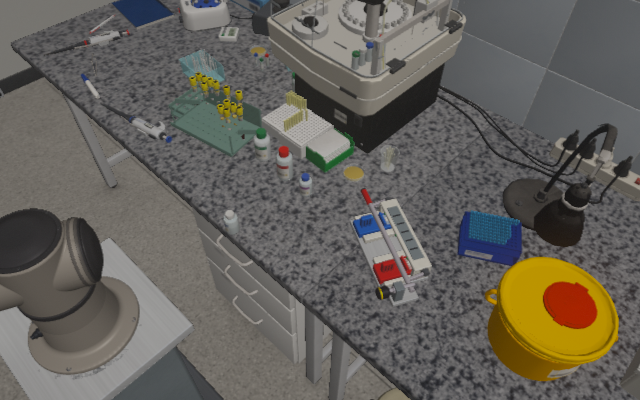

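The top view shows bottle caps at green (220,174), red (257,177), blue (290,180) and white (273,260). The dock is around (395,180), turned about -27°, with blue in the left lane and red in the right. The sleeve is near (345,153) and the knob near (423,225). Next I'll zoom in.

```bash
python3 - <<'E'
import cv2,numpy as np
a=cv2.imread("pics/top0.png")[130:240,320:450]; b=cv2.imread("pics/scene0.png")[180:310,340:440]
a=cv2.resize(a,None,fx=3.3,fy=3.3,interpolation=cv2.INTER_CUBIC); b=cv2.resize(b,None,fx=3.5,fy=3.5,interpolation=cv2.INTER_CUBIC)
o=np.zeros((460,790,3),np.uint8); o[:a.shape[0],:a.shape[1]]=a; o[:b.shape[0],435:435+b.shape[1]]=b
cv2.imwrite("pics/z0.png",o)
E
cat > h.py <<'E'
import numpy as np,cv2
from bench import get_obs,capture,camera_params
np.set_printoptions(precision=4,suppress=True)
def ray(n,uv,z):
    p=camera_params(n);T=p["T"];K=p["camera_matrix"]
    d=np.linalg.inv(K)@[uv[0],uv[1],1];d=T[:3,:3]@(d*[1,-1,-1]);o=T[:3,3]
    return o+d*(z-o[2])/d[2]
def proj(n,P):
    p=camera_params(n);T=p["T"];q=T[:3,:3].T@(np.asarray(P)-T[:3,3])*[1,-1,-1];q=p["camera_matrix"]@q
    return q[:2]/q[2]
def blobs(img,col,roi,amin=8):
    h=cv2.cvtColor(img,cv2.COLOR_RGB2HSV).astype(int);H,S,V=h[...,0],h[...,1],h[...,2]
    m={'red':((H<8)|(H>172))&(S>130)&(V>70),'blue':(H>100)&(H<125)&(S>110)&(V>60),'green':(H>45)&(H<90)&(S>110)&(V>35),'yellow':(H>20)&(H<35)&(S>120)&(V>80)}[col].astype(np.uint8)
    k=np.zeros_like(m);x0,y0,x1,y1=roi;k[y0:y1,x0:x1]=m[y0:y1,x0:x1]
    n,l,s,c=cv2.connectedComponentsWithStats(k)
    return [(c[i],s[i]) for i in range(1,n) if s[i][4]>=amin]
def tri(a,b):  # a,b pixels in top, scene
    A=[];B=[]
    for n,uv in(("top",a),("scene",b)):
        p0=ray(n,uv,0);p1=ray(n,uv,.2);d=(p1-p0)/np.linalg.norm(p1-p0);M=np.eye(3)-np.outer(d,d);A.append(M);B.append(M@p0)
    return np.linalg.lstsq(np.vstack(A),np.hstack(B),rcond=None)[0]
E
python3 - <<'E'
from h import *
t=cv2.imread("pics/top0.png")[:,:,::-1];s=cv2.imread("pics/scene0.png")[:,:,::-1]
for c in('red','blue','green','yellow'):
    print(c,'top',[(b[0].round(1),b[1].tolist()) for b in blobs(t,c,(205,130,450,270))]); print('  scene',[(b[0].round(1),b[1].tolist()) for b in blobs(s,c,(240,110,440,310))])
E
```

```text
red top [(array([343.7, 152.9]), [336, 148, 16, 11, 80]), (array([255., 176.]), [251, 172, 9, 9, 67]), (array([415.3, 187. ]), [408, 182, 16, 11, 67]), (array([407. , 201.5]), [397, 191, 22, 22, 303])]
  scene [(array([283.4, 151. ]), [279, 146, 10, 11, 95]), (array([283.2, 167.4]), [280, 167, 7, 2, 11]), (array([366.1, 195.8]), [361, 189, 11, 15, 79]), (array([405.4, 265.1]), [400, 256, 12, 19, 78]), (array([386.4, 270.6]), [373, 259, 29, 25, 443])]
blue top [(array([440.2, 133.4]), [431, 130, 19, 10, 132]), (array([371.3, 162.7]), [364, 158, 16, 10, 64]), (array([363. , 177.3]), [352, 166, 23, 23, 310]), (array([288.6, 179.3]), [286, 177, 6, 6, 29])]
  scene [(array([305. , 176.6]), [302, 173, 7, 8, 50]), (array([383.9, 221.2]), [379, 212, 12, 17, 75]), (array([365.5, 225.4]), [353, 215, 27, 23, 384])]
green top [(array([275.7, 147. ]), [259, 140, 28, 10, 51]), (array([218. , 172.9]), [214, 169, 9, 9, 61])]
  scene [(array([260.5, 132.9]), [256, 128, 10, 11, 76]), (array([330.1, 156.3]), [306, 132, 49, 40, 462])]
yellow top [(array([308.4, 134.3]), [300, 130, 18, 11, 166]), (array([422.5, 227.5]), [419, 226, 7, 5, 19])]
  scene [(array([240.9, 112.1]), [240, 110, 3, 6, 15]), (array([353.3, 172.3]), [344, 167, 19, 12, 173]), (array([380.5, 292.2]), [378, 287, 5, 12, 30])]
```

View pics/z0.png

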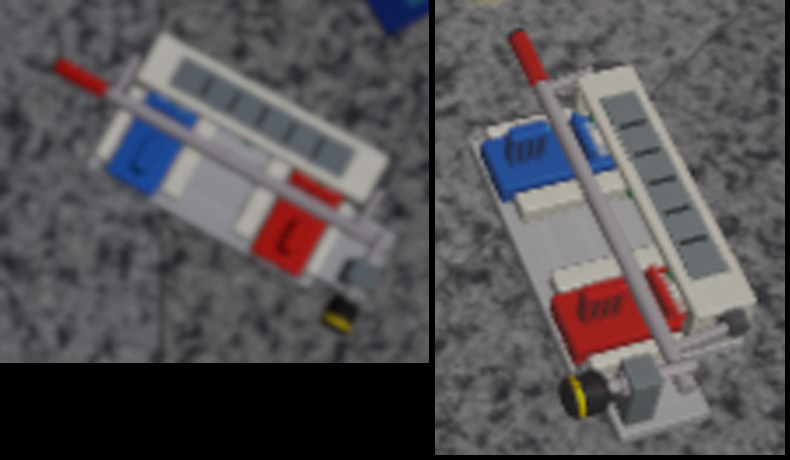

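The crop shows blue in the left lane, red in the right and the middle lane empty. The sleeve is upper left and the knob with its yellow ring is at lower right. Next I'll work out the positions.

```bash
python3 - <<'E'
from h import *
print('sleeve tri',tri((343.7,152.9),(366.1,195.8)),'plane',ray('top',(343.7,152.9),.037),ray('scene',(366.1,195.8),.037))
print('knobring tri',tri((422.5,227.5),(380.5,292.2)),ray('top',(422.5,227.5),.048),ray('scene',(380.5,292.2),.048))
for c,a,b,h in(('red',(255,176),(283.4,151),.09),('blue',(288.6,179.3),(305,176.6),.057),('green',(218,172.9),(260.5,132.9),.087)):
    print(c,tri(a,b),ray('top',a,h+.005),ray('scene',b,h))
# hood top corners from zoom crop (top): scale 3.3 offset (320,130)
hc=[(165,32),(388,158),(370,200),(140,72)]
P=np.array([ray('top',(320+u/3.3,130+v/3.3),.057)[:2] for u,v in hc]);print(P)
v=(P[0]-P[1]+P[3]-P[2]);print('yaw',np.degrees(np.arctan2(-v[0],v[1])), 'hood len',np.linalg.norm(P[0]-P[1]))
# cartridge body masks: minAreaRect in top
t=cv2.imread("pics/top0.png")[:,:,::-1]
print('white bottle',ray('top',(273,260),.06),tri((273,260),(231,215)),'dish?',ray('top',(308.4,132),.012), ray('top',(327,101),.03))
E
```

```text
sleeve tri [ 0.6353 -0.2131  0.0363] plane [ 0.6359 -0.2139  0.037 ] [ 0.6339 -0.2127  0.037 ]
knobring tri [ 0.445  -0.4089  0.052 ] [ 0.4457 -0.4104  0.048 ] [ 0.4463 -0.4072  0.048 ]
red [0.5704 0.0062 0.0838] [0.5695 0.0039 0.095 ] [0.5657 0.0018 0.09  ]
blue [ 0.5652 -0.0739  0.0545] [ 0.565  -0.0752  0.062 ] [ 0.563 -0.075  0.057]
green [0.5782 0.0995 0.0801] [0.5775 0.0958 0.092 ] [0.5728 0.094  0.087 ]
[[ 0.6662 -0.2798]
 [ 0.5694 -0.4478]
 [ 0.5375 -0.4338]
 [ 0.6353 -0.2606]]
yaw -29.708114434711312 hood len 0.19386979105378851
white bottle [ 0.3638 -0.038   0.06  ] [ 0.3626 -0.0366  0.0541] dish? [ 0.6958 -0.1214  0.012 ] [ 0.7738 -0.1705  0.03  ]
```

```bash
python3 -m pendant '[[[3,-3,0,0,0,0],[3,-3,0,0,0,0],[3,-3,0,0,0,0],[3,-3,0,0,0,0],[3,-3,0,0,0,0],[3,-3,0,0,0,0],[3,-3,0,0,0,0],[3,-3,0,0,0,0]]]' 6; python3 -m pendant '[[[0.5,-3.5,0,0,0,-0.02],[0.5,-3.5,0,0,0,-0.03],[0.5,-3.5,0,0,0,-0.03],[0.5,-3.5,0,0,0,-0.03],[0.5,-3.5,0,0,0,-0.03],[0.5,-3.5,0,0,0,-0.03],[0.5,-3.5,0,0,0,-0.03],[0.5,-3.5,0,0,0,-0.01]]]'
python3 -m pendant '[[[0,-3.5,0,0,0,0],[0,-3.5,0,0,0,0],[0,-3.5,0,0,0,0],[0,-3.5,0,0,0,0],[0,-3.5,0,0,0,0],[0,-3.5,0,0,0,0],[0,-3.5,0,0,0,0],[0,-3.5,0,0,0,0]]]'; python3 - <<'E'
from h import *
o=get_obs();print(o['qpos'],o['ee_pos'],o['tcp_rot'],o['time_s'])
E
```

```text
time_s: 0.77
ee_pos: [0.3946, 0.2632, 0.2482]
tcp_rot: [-0.0, 0.152, 0.988, -0.0]
wrist_force: [1.0, 0.3, 0.1]
opening: 0.701
gripper_force: 0.0
time_s: 1.43
ee_pos: [0.4334, -0.0167, 0.2482]
tcp_rot: [-0.0, 0.256, 0.967, 0.0]
wrist_force: [-0.2, 0.2, 0.3]
opening: 0.699
gripper_force: 0.0
time_s: 2.1
ee_pos: [0.4332, -0.2967, 0.248]
tcp_rot: [-0.0, 0.255, 0.967, 0.0]
wrist_force: [0.9, 0.1, -0.3]
opening: 0.701
gripper_force: 0.0
[-0.7466  0.3428  1.5239  0.0002  1.2757 -1.8014] [ 0.4332 -0.2967  0.248 ] [-0.0003  0.2552  0.9669  0.0003] 2.1
```

```bash
python3 -m pendant '[[[0.5,-2.9,-2.5,0,0,0],[0.5,-2.9,-2.5,0,0,0],[0.5,-2.9,-2.5,0,0,0],[0.5,-2.9,-2.5,0,0,0],[0,0,-2.5,0,0,0],[0,0,-2,0,0,0],[0,0,0,0,0,0],[0,0,0,0,0,0]]]' 6; python3 - <<'E'
from h import *
s=capture('scene');t=capture('top')
P=get_obs()['ee_pos'];print(P,proj('scene',P),proj('top',P))
a=cv2.resize(s[210:330,320:470],None,fx=2.6,fy=2.6,interpolation=cv2.INTER_CUBIC);b=cv2.resize(t[150:270,360:510],None,fx=2.6,fy=2.6,interpolation=cv2.INTER_CUBIC)
cv2.imwrite('pics/k1.png',np.hstack([a,b])[:,:,::-1])
E
```

```text
time_s: 2.77
ee_pos: [0.4532, -0.4105, 0.1022]
tcp_rot: [-0.001, 0.255, 0.967, 0.001]
wrist_force: [0.5, 0.4, 0.5]
opening: 0.701
gripper_force: 0.0
[ 0.4544 -0.4114  0.1048] [387.8623 276.4653] [427.4701 223.7814]
```

View pics/k1.png

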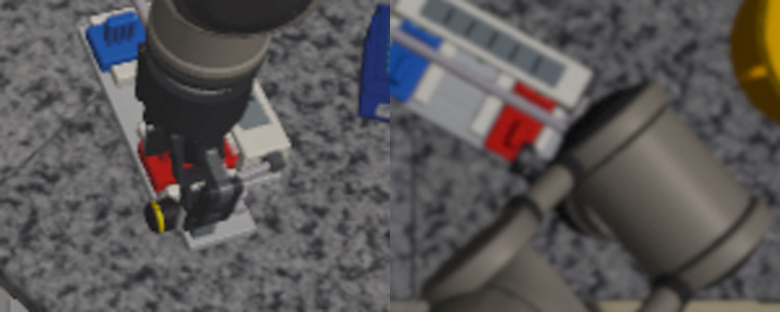

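```bash
python3 -m pendant '[[[-0.4,0,-1.2,0,0,0],[0,0,-1.2,0,0,0],[0,0,-1.2,0,0,0],[0,0,-1.0,0,0,0],[0,0,-0.8,0,0,0],[0,0,0,0,0,0],[0,0,0,0,0,0]]]' 5; python3 -m pendant '[[[0,0,0,0,0,0],[0,0,0,0,0,0],[0,0,0,0,0,0],[0,0,0,0,0,0],[0,0,0,0,0,0],[0,0,0,0,0,0]]]' 0 50
```

```text
time_s: 3.45
ee_pos: [0.4497, -0.4108, 0.0488]
tcp_rot: [-0.0, 0.255, 0.967, 0.0]
wrist_force: [-0.8, 0.5, 0.9]
opening: 0.583
gripper_force: 0.0
time_s: 3.95
ee_pos: [0.4512, -0.4091, 0.0503]
tcp_rot: [0.001, 0.255, 0.967, 0.001]
wrist_force: [5.2, 10.1, 4.1]
opening: 0.287
gripper_force: 48.7
```

```bash
python3 -m pendant '[[[-0.45,0.32,0.1,0,0,0],[-0.45,0.3,0,0,0,0],[-0.45,0.25,0,0,0,0],[-0.45,0.25,0,0,0,0],[-0.45,0.25,0,0,0,0],[-0.35,0.2,0,0,0,0],[0,0,0,0,0,0],[0,0,0,0,0,0]]]'
```

```text
time_s: 4.62
ee_pos: [0.4299, -0.3972, 0.0508]
tcp_rot: [0.007, 0.256, 0.967, -0.002]
wrist_force: [26.2, -4.9, -17.7]
opening: 0.283
gripper_force: 51.1
```

```bash
python3 -m pendant '[[[0,0,0,0,0,0],[0,0,0,0,0,0],[0,0,0,0,0,0],[0,0,2,0,0,0],[0,0,3,0,0,0],[0,0,3,0,0,0],[0,0,2,0,0,0],[0,0,0,0,0,0]]]' 6; python3 -m pendant '[[[0,2.3,0,0,0,-0.12],[0,2.3,0,0,0,-0.12],[1.7,2.3,0,0,0,-0.12],[1.7,2.3,0,0,0,-0.12],[1.7,2.3,0,0,0,-0.12],[1.7,2.3,0,0,0,-0.12],[1.7,2.3,0,0,0,-0.12],[1.7,2.3,0,0,0,-0.12]]]'; python3 -m pendant '[[[2.2,0,0,0,0,-0.12],[2.2,0,0,0,0,-0.12],[2.2,0,0,0,0,-0.12],[2.2,0,0,0,0,-0.12],[2,0,0,0,0,-0.12],[0,0,0,0,0,0],[0,0,0,0,0,0],[0,0,0,0,0,0]]]'; python3 - <<'E'
from h import *
s=capture('scene');t=capture('top');o=get_obs()
P=o['ee_pos'];print(P,o['tcp_rot'],o['qpos'],proj('scene',P),proj('top',P))
a=cv2.resize(s[150:330,320:470],None,fx=2.6,fy=2.6,interpolation=cv2.INTER_CUBIC);b=cv2.resize(t[100:280,310:460],None,fx=2.6,fy=2.6,interpolation=cv2.INTER_CUBIC)
cv2.imwrite('pics/k2.png',np.hstack([a,b])[:,:,::-1])
for c in('red','yellow'):
  for n,i,roi in(('t',t,(320,130,450,270)),('s',s,(340,180,440,320))): print(c,n,[(b[0].round(1),b[1].tolist()) for b in blobs(i,c,roi)])
E
```

```text
time_s: 5.28
ee_pos: [0.4249, -0.3974, 0.1556]
tcp_rot: [0.004, 0.255, 0.967, -0.003]
wrist_force: [0.8, -0.3, 0.3]
opening: 0.702
gripper_force: 0.0
time_s: 5.95
ee_pos: [0.5258, -0.2102, 0.15]
tcp_rot: [-0.0, 0.675, 0.738, -0.0]
wrist_force: [0.4, -0.4, 0.4]
opening: 0.702
gripper_force: 0.0
time_s: 6.62
ee_pos: [0.6327, -0.2114, 0.1497]
tcp_rot: [-0.001, 0.861, 0.509, -0.001]
wrist_force: [0.3, -0.9, -0.1]
opening: 0.699
gripper_force: 0.0
[ 0.6327 -0.2115  0.1502] [-0.0003  0.8611  0.5084 -0.0003] [-0.4373  0.6837  1.2218 -0.0002  1.2371  0.067 ] [369.5823 162.9272] [343.7212 146.276 ]
red t [(array([348.9, 155.7]), [346, 154, 7, 5, 25]), (array([415.3, 187. ]), [408, 182, 16, 11, 67]), (array([407. , 201.5]), [397, 191, 22, 22, 303])]
red s [(array([366. , 195.8]), [361, 189, 11, 15, 80]), (array([405.4, 265.1]), [400, 256, 12, 19, 78]), (array([386.4, 270.6]), [373, 259, 29, 25, 443])]
yellow t [(array([418.4, 236.3]), [416, 235, 6, 4, 16])]
yellow s [(array([369.5, 295.6]), [367, 290, 5, 13, 33])]
```

View pics/k2.png

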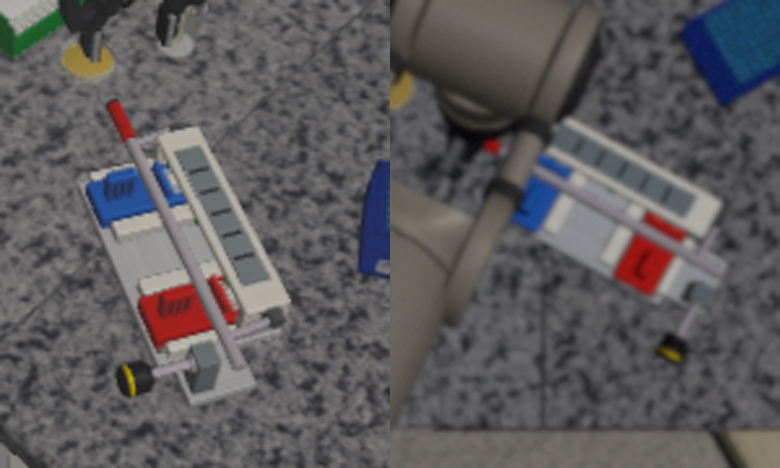

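```bash
python3 -m pendant '[[[0.2,0.1,-2,0,0,0],[0,0,-2,0,0,0],[0,0,-2,0,0,0],[0,0,-2,0,0,0],[0,0,-1.6,0,0,0],[0,0,-1.5,0,0,0],[0,0,0,0,0,0],[0,0,0,0,0,0]]]' 5; python3 -m pendant '[[[0,0,0,0,0,0],[0,0,0,0,0,0],[0,0,0,0,0,0],[0,0,0,0,0,0],[0,0,0,0,0,0],[0,0,0,0,0,0]]]' 0 40
```

```text
time_s: 7.38
ee_pos: [0.6349, -0.2104, 0.0391]
tcp_rot: [-0.001, 0.861, 0.508, -0.0]
wrist_force: [0.0, 0.0, 1.2]
opening: 0.586
gripper_force: 0.0
time_s: 7.88
ee_pos: [0.6366, -0.2108, 0.0407]
tcp_rot: [0.001, 0.861, 0.508, 0.001]
wrist_force: [0.4, -0.6, 5.8]
opening: 0.144
gripper_force: 39.3
```

```bash
python3 -m pendant '[[[-0.03,0.02,0.67,0,0,0],[-0.03,0.02,0.67,0,0,0],[0.15,-0.08,0.65,0,0,0],[0.15,-0.08,0.65,0,0,0],[0.32,-0.18,0.56,0,0,0],[0.32,-0.18,0.56,0,0,0],[0.46,-0.26,0.42,0,0,0],[0.46,-0.26,0.42,0,0,0]]]'; python3 -m pendant '[[[0.48,-0.28,0.22,0,0,0],[0.48,-0.28,0.22,0,0,0],[0.26,-0.15,0.05,0,0,0],[0.26,-0.15,0.05,0,0,0],[0.22,-0.12,0,0,0,0],[0.22,-0.12,0,0,0,0],[0,0,0,0,0,0],[0,0,0,0,0,0]]]'
```

```text
time_s: 8.55
ee_pos: [0.6524, -0.2196, 0.0855]
tcp_rot: [-0.002, 0.861, 0.508, -0.001]
wrist_force: [-3.8, 0.6, -1.9]
opening: 0.146
gripper_force: 39.6
time_s: 9.22
ee_pos: [0.6691, -0.2289, 0.092]
tcp_rot: [-0.005, 0.861, 0.508, -0.003]
wrist_force: [-19.0, 9.1, 13.6]
opening: 0.151
gripper_force: 25.9
```

```bash
python3 -m pendant '[[[0,0,0,0,0,0],[0,0,0,0,0,0],[0,0,0,0,0,0],[0,0,2.5,0,0,0],[0,0,2.5,0,0,0],[0,0,2.5,0,0,0],[-2,1,0,0,0,0.12],[-2,1,0,0,0,0.12]]]' 6; python3 -m pendant '[[[-2,1,0,0,0,0.12],[-2,1,0,0,0,0.12],[-2,1,0,0,0,0.12],[-2,1,0,0,0,0.12],[-2,1,0,0,0,0.12],[-2,1,0,0,0,0.12],[-2,1,0,0,0,0.12],[0,0,0,0,0,0.12]]]'; python3 -m pendant '[[[0,0,0,0,0,0.12],[0,0,0,0,0,0.12],[0,0,0,0,0,0.12],[0,0,0,0,0,0],[0,0,0,0,0,0]]]'; python3 - <<'E'
from h import *
s=capture('scene');t=capture('top');o=get_obs()
P=o['ee_pos'];print(P,o['tcp_rot'],o['qpos'])
cv2.imwrite('pics/t3.png',t[:,:,::-1]);cv2.imwrite('pics/s3.png',s[:,:,::-1])
a=cv2.resize(s[150:330,320:470],None,fx=2.6,fy=2.6,interpolation=cv2.INTER_CUBIC);b=cv2.resize(t[100:280,310:460],None,fx=2.6,fy=2.6,interpolation=cv2.INTER_CUBIC)
cv2.imwrite('pics/k3.png',np.hstack([a,b])[:,:,::-1])
for c in('red','blue'):
  for n,i,roi in(('t',t,(200,100,450,270)),('s',s,(240,120,440,320))): print(c,n,[(b[0].round(1),b[1].tolist()) for b in blobs(i,c,roi)])
E
```

```text
time_s: 9.88
ee_pos: [0.6343, -0.2121, 0.1678]
tcp_rot: [0.003, 0.793, 0.61, 0.001]
wrist_force: [0.2, -0.3, -0.2]
opening: 0.702
gripper_force: 0.0
time_s: 10.55
ee_pos: [0.4901, -0.1396, 0.1659]
tcp_rot: [-0.001, 0.421, 0.907, 0.0]
wrist_force: [1.4, 0.6, 0.1]
opening: 0.697
gripper_force: 0.0
time_s: 10.97
ee_pos: [0.4934, -0.1415, 0.1659]
tcp_rot: [0.001, 0.257, 0.966, -0.0]
wrist_force: [-0.5, 0.6, -0.5]
opening: 0.707
gripper_force: 0.0
[ 0.4932 -0.1415  0.1658] [0.0003 0.2566 0.9665 0.    ] [-0.4289  0.4035  1.678   0.0001  1.0595 -1.4806]
red t [(array([351.2, 136.6]), [344, 131, 16, 12, 90]), (array([255., 176.]), [251, 172, 9, 9, 67]), (array([409.3, 197.3]), [397, 182, 27, 31, 458])]
red s [(array([283.4, 151.1]), [279, 146, 10, 11, 96]), (array([283.2, 167.4]), [280, 167, 7, 2, 11]), (array([382.1, 178. ]), [377, 171, 11, 16, 80]), (array([391.2, 269.3]), [373, 256, 39, 28, 635])]
blue t [(array([438.1, 118. ]), [422, 100, 28, 40, 815]), (array([365.3, 173.3]), [352, 158, 28, 31, 457])]
blue s [(array([370.2, 224.2]), [353, 212, 38, 26, 551])]
```

View pics/k3.png

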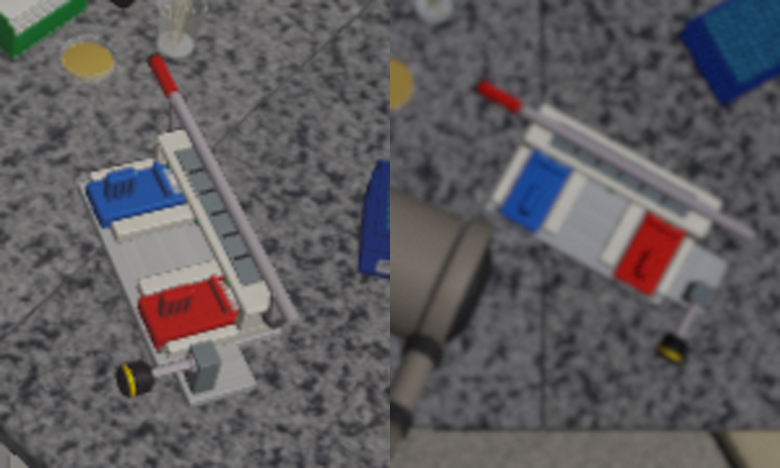

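The bar is fully up and the knob is out, and both cartridges are exposed. Next I'll compute the cartridge poses.

```bash
cat >> h.py <<'E'
def cart(img,col,roi,z,n='top'):
    b=max(blobs(img,col,roi),key=lambda b:b[1][4]);x,y,w,h,_=b[1]
    hs=cv2.cvtColor(img,cv2.COLOR_RGB2HSV).astype(int)
    H,S=hs[...,0],hs[...,1];m=(((H<8)|(H>172)) if col=='red' else (H>100)&(H<125))&(S>90)
    k=np.zeros(m.shape,np.uint8);k[y-1:y+h+1,x-1:x+w+1]=m[y-1:y+h+1,x-1:x+w+1]
    ys,xs=np.nonzero(k);W=np.array([ray(n,(u,v),z)[:2] for u,v in zip(xs,ys)])
    r=cv2.minAreaRect((W*1000).astype(np.float32));return r,cv2.boxPoints(r)
E
python3 - <<'E'
from h import *
t=cv2.imread('pics/t3.png')[:,:,::-1]
for c,roi in(('red',(390,170,450,220)),('blue',(340,150,390,195))):
    r,b=cart(t,c,roi,.03);print(c,r);print(b)
    a=np.radians(-29.7);ex=np.array([np.cos(a),np.sin(a)]);ey=np.array([-ex[1],ex[0]])
    print('ranges ex',np.sort(b@ex),'ey',np.sort(b@ey))
    f=(b@ex).min()+1.5; y=(b@ey).mean(); f=np.sort(b@ex)[:2].mean()+1.5
    print('centre',(f+50)*ex+y*ey,'grip',(f+24)*ex+y*ey)
print('sleeve up',tri((351.2,136.6),(382.1,178.)))
E
```

```text
red ((522.318603515625, -381.3671875), (43.561134338378906, 73.88941955566406), 60.73149108886719)
[[ 479.4417 -382.3048]
 [ 543.8983 -418.4296]
 [ 565.1954 -380.4295]
 [ 500.7389 -344.3048]]
ranges ex [605.5464 605.8745 679.4337 679.7618] ey [-94.5385 -93.982  -50.9786 -50.4221]
centre [ 534.9627 -388.5793] grip [ 512.3783 -375.6973]
blue ((584.0132446289062, -269.6247863769531), (42.252479553222656, 74.33219909667969), 60.12493133544922)
[[ 541.2628 -269.4308]
 [ 605.7173 -306.4565]
 [ 626.7637 -269.8188]
 [ 562.3092 -232.7931]]
ranges ex [603.6498 603.7789 677.9816 678.1107] ey [33.9101 34.1373 76.1624 76.3895]
centre [ 596.4643 -276.7267] grip [ 573.8799 -263.8448]
sleeve up [ 0.6671 -0.2303  0.0881]
```

```bash
python3 -m pendant '[[[2,-3.05,0,0,0,0],[2,-3.05,0,0,0,0],[2,-3.05,-1,0,0,0],[2.1,-3.1,-2,0,0,0],[0,0,-3,0,0,0],[0,0,-2.5,0,0,0],[0,0,0,0,0,0],[0,0,0,0,0,0]]]' 4.5; python3 -m pendant '[[[0,0,-1.5,0,0,0],[0,0,-1.2,0,0,0],[0,0,0,0,0,0]]]';  python3 -m pendant '[[[0,0,0,0,0,0],[0,0,0,0,0,0],[0,0,0,0,0,0],[0,0,0,0,0,0],[0,0,0,0,0,0],[0,0,0,0,0,0]]]' 0 60
```

```text
time_s: 11.73
ee_pos: [0.5728, -0.2629, 0.0799]
tcp_rot: [-0.002, 0.256, 0.967, 0.001]
wrist_force: [0.5, -0.2, 0.1]
opening: 0.526
gripper_force: 0.0
time_s: 11.98
ee_pos: [0.5731, -0.2627, 0.0535]
tcp_rot: [-0.001, 0.255, 0.967, 0.0]
wrist_force: [-0.7, 0.6, -0.2]
opening: 0.528
gripper_force: 0.0
time_s: 12.48
ee_pos: [0.5743, -0.2635, 0.0555]
tcp_rot: [0.001, 0.255, 0.967, -0.0]
wrist_force: [-0.2, 0.8, 5.8]
opening: 0.124
gripper_force: 59.5
```

```bash
python3 -m pendant '[[[-0.87,0.5,0,0,0,0],[-0.87,0.5,0,0,0,0],[-0.87,0.5,0,0,0,0],[-0.87,0.5,0,0,0,0],[-0.87,0.5,0,0,0,0],[-0.87,0.5,0,0,0,0],[0,0,0,0,0,0]]]'; python3 -m pendant '[[[0,0,1,0,0,0],[0,0,1.5,0,0,0],[0,0,1.5,0,0,0],[0,0,1,0,0,0],[0,0,0,0,0,0]]]'; python3 -m pendant '[[[-1.5,1,0,0,0,0.08],[-1.5,1,0,0,0,0.09],[-1.5,1.5,0,0,0,0.09],[-1.5,1.5,0,0,0,0.09],[-1.5,1.5,0,0,0,0.09],[0,1.5,0,0,0,0.08],[0,0,0,0,0,0],[0,0,0,0,0,0]]]'
```

```text
time_s: 13.07
ee_pos: [0.5209, -0.233, 0.0553]
tcp_rot: [0.001, 0.255, 0.967, -0.0]
wrist_force: [-3.1, 1.9, 8.6]
opening: 0.125
gripper_force: 60.0
time_s: 13.48
ee_pos: [0.5226, -0.234, 0.1064]
tcp_rot: [0.002, 0.255, 0.967, -0.001]
wrist_force: [0.9, -0.4, -1.6]
opening: 0.126
gripper_force: 58.6
time_s: 14.15
ee_pos: [0.4464, -0.153, 0.1039]
tcp_rot: [-0.0, -0.002, 1.0, 0.0]
wrist_force: [0.8, -0.1, -1.1]
opening: 0.128
gripper_force: 58.7
```

```bash
python3 -m pendant '[[[0,2,0,0,0,0],[0,2,0,0,0,0],[0,2,0,0,0,0],[0,1.8,-1,0,0,0],[0,0,-2,0,0,0],[0,0,-1.8,0,0,0],[0,0,0,0,0,0],[0,0,0,0,0,0]]]'; python3 - <<'E'
from h import *
s=capture('scene');t=capture('top');o=get_obs();print(o['ee_pos'],o['wrist_force'])
cv2.imwrite('pics/s4.png',cv2.resize(s[90:290,200:440],None,fx=3,fy=3,interpolation=cv2.INTER_CUBIC)[:,:,::-1])
for c in('red','blue'): print(c,[(b[0].round(1),b[1].tolist()) for b in blobs(t,c,(200,150,440,270))],[(b[0].round(1),b[1].tolist()) for b in blobs(s,c,(200,120,440,320))])
E
```

```text
time_s: 14.82
ee_pos: [0.4464, -0.0757, 0.0555]
tcp_rot: [-0.001, -0.001, 1.0, 0.0]
wrist_force: [0.6, -1.0, -1.1]
opening: 0.119
gripper_force: 58.8
[ 0.4472 -0.076   0.0567] [ 0.5626  0.1949 -1.7307]
red [(array([255., 176.]), [251, 172, 9, 9, 67]), (array([409.3, 197.3]), [397, 182, 27, 31, 459])] [(array([285.2, 150.9]), [283, 146, 6, 11, 58]), (array([382.1, 178. ]), [377, 171, 11, 16, 80]), (array([391.2, 269.2]), [373, 256, 39, 28, 633])]
blue [(array([288.6, 179.3]), [286, 177, 6, 6, 29]), (array([283.5, 201. ]), [282, 198, 6, 8, 23]), (array([297.4, 203.9]), [294, 198, 7, 13, 51])] [(array([305. , 176.6]), [302, 173, 7, 8, 50]), (array([276.4, 211.5]), [258, 194, 41, 32, 466])]
```

View pics/s4.png

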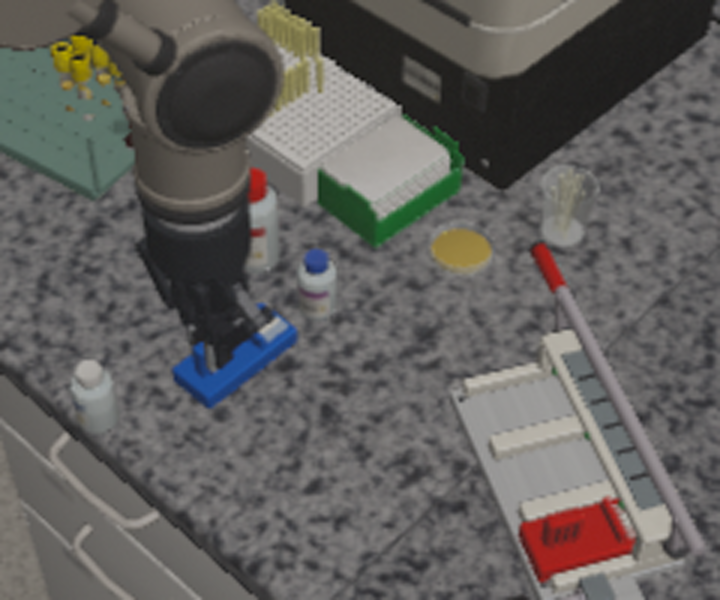

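The cartridge hangs level in front of the blue bottle. I'll lower and release it.

```bash
python3 -m pendant '[[[0,0,-0.5,0,0,0],[0,0,-0.4,0,0,0],[0,0,-0.4,0,0,0],[0,0,0,0,0,0],[0,0,0,0,0,0]]]'; python3 -m pendant '[[[0,0,0,0,0,0],[0,0,0,0,0,0],[0,0,0,0,0,0],[0,0,2,0,0,0],[0,0,3,0,0,0],[0,0,3,0,0,0],[0,-2,0,0,0,-0.1]]]' 4; python3 -m pendant '[[[1,-3.5,0,0,0,-0.1],[1,-3.5,0,0,0,-0.1],[1,-3.5,0,0,0,-0.1],[1,-3.5,0,0,0,-0.1],[1,-3.5,0,0,0,-0.018],[0,0,0,0,0,0],[0,0,0,0,0,0]]]' 4.5; python3 - <<'E'
from h import *
s=capture('scene');t=capture('top');o=get_obs();print(o['ee_pos'],o['tcp_rot'])
cv2.imwrite('pics/t5.png',t[:,:,::-1])
r,b=cart(t,'blue',(270,190,320,240),.018);print('blue',r,b)
print([(b[0].round(1),b[1].tolist()) for b in blobs(s,'red',(200,120,440,320))])
print([(b[0].round(1),b[1].tolist()) for b in blobs(t,'red',(200,150,440,270))])
r,b=cart(t,'red',(390,170,450,220),.03);print('red',r)
E
```

```text
time_s: 15.33
ee_pos: [0.4466, -0.0753, 0.0434]
tcp_rot: [0.0, -0.002, 1.0, 0.0]
wrist_force: [0.9, 1.9, 2.2]
opening: 0.127
gripper_force: 59.8
time_s: 15.92
ee_pos: [0.4486, -0.0944, 0.1276]
tcp_rot: [0.004, 0.047, 0.999, -0.001]
wrist_force: [0.5, -0.7, 1.1]
opening: 0.47
gripper_force: 0.0
time_s: 16.5
ee_pos: [0.4961, -0.2718, 0.1225]
tcp_rot: [-0.0, 0.255, 0.967, 0.0]
wrist_force: [-1.0, 0.2, -0.5]
opening: 0.527
gripper_force: 0.0
[ 0.4957 -0.2694  0.1225] [-0.0008  0.254   0.9672  0.0005]
blue ((471.7602233886719, -77.89818572998047), (98.4698486328125, 46.81544876098633), 0.4156824052333832) [[ 422.3568  -54.8483]
 [ 422.6964 -101.6625]
 [ 521.1637 -100.9481]
 [ 520.824   -54.1339]]
[(array([283.4, 151. ]), [279, 146, 10, 11, 95]), (array([283.2, 167.4]), [280, 167, 7, 2, 11]), (array([382.1, 178.1]), [377, 171, 11, 16, 79]), (array([391.2, 269.2]), [373, 256, 39, 28, 634])]
[(array([255., 176.]), [251, 172, 9, 9, 67]), (array([415.1, 187.3]), [408, 182, 16, 11, 75])]
red ((547.0169067382812, -394.9266357421875), (43.09041976928711, 17.496376037597656), 60.59481430053711)
```

```bash
python3 -m pendant '[[[0.5,-3.5,0,0,0,0],[0.5,-3.5,0,0,0,0],[0.6,-3.6,0,0,0,0],[0,0,-1.5,0,0,0],[0,0,-2,0,0,0],[0,0,-2,0,0,0],[0,0,-1.4,0,0,0],[0,0,0,0,0,0]]]' 4.5;  python3 -m pendant '[[[0,0,0,0,0,0],[0,0,0,0,0,0],[0,0,0,0,0,0],[0,0,0,0,0,0],[0,0,0,0,0,0],[0,0,0,0,0,0]]]' 0 60;  python3 -m pendant '[[[-0.87,0.5,0,0,0,0],[-0.87,0.5,0,0,0,0],[-0.87,0.5,0,0,0,0],[-0.87,0.5,0,0,0,0],[-0.87,0.5,0,0,0,0],[-0.87,0.5,0,0,0,0],[0,0,0,0,0,0]]]'; python3 -m pendant '[[[0,0,1,0,0,0],[0,0,1.5,0,0,0],[0,0,1.5,0,0,0],[0,0,1.5,0,0,0],[0,0,1,0,0,0],[0,0,0,0,0,0]]]'
```

```text
time_s: 17.27
ee_pos: [0.5109, -0.3732, 0.0508]
tcp_rot: [-0.003, 0.253, 0.967, 0.002]
wrist_force: [-1.3, 0.2, -0.6]
opening: 0.529
gripper_force: 0.0
time_s: 17.77
ee_pos: [0.5131, -0.3763, 0.0557]
tcp_rot: [0.001, 0.254, 0.967, -0.0]
wrist_force: [0.5, 2.4, 7.0]
opening: 0.124
gripper_force: 59.6
time_s: 18.35
ee_pos: [0.4597, -0.3464, 0.0556]
tcp_rot: [0.001, 0.254, 0.967, -0.001]
wrist_force: [-3.8, 2.0, 8.5]
opening: 0.126
gripper_force: 59.9
time_s: 18.85
ee_pos: [0.4612, -0.3473, 0.1216]
tcp_rot: [0.002, 0.254, 0.967, -0.001]
wrist_force: [0.4, 0.3, -0.6]
opening: 0.127
gripper_force: 58.6
```

```bash
python3 -m pendant '[[[-0.5,3,0,0,0,0.09],[-0.5,3,0,0,0,0.09],[-0.5,3,0,0,0,0.09],[0,3,0,0,0,0.09],[0,3,0,0,0,0.09],[0,3,0,0,0,0.065],[0,3,0,0,0,0],[0,3,0,0,0,0]]]'; python3 -m pendant '[[[0,3,0,0,0,0],[0,3,0,0,0,0],[0,3,0,0,0,0],[0,2.1,0,0,0,0],[0,0,-2,0,0,0],[0,0,-2,0,0,0],[0,0,-2,0,0,0],[0,0,0,0,0,0]]]'; python3 - <<'E'
from h import *
s=capture('scene');t=capture('top');o=get_obs();print(o['ee_pos'],o['tcp_rot'],o['wrist_force'])
cv2.imwrite('pics/s6.png',cv2.resize(s[90:290,200:440],None,fx=3,fy=3,interpolation=cv2.INTER_CUBIC)[:,:,::-1])
E
```

```text
time_s: 19.52
ee_pos: [0.4446, -0.1048, 0.1186]
tcp_rot: [-0.0, -0.001, 1.0, 0.0]
wrist_force: [0.0, 0.1, -2.0]
opening: 0.128
gripper_force: 58.7
time_s: 20.18
ee_pos: [0.4427, 0.0053, 0.056]
tcp_rot: [-0.003, -0.001, 1.0, 0.001]
wrist_force: [-1.0, -0.3, -1.0]
opening: 0.12
gripper_force: 58.7
[0.4446 0.0048 0.0586] [-0.0012 -0.0006  1.      0.0002] [ 1.2913 -0.1011 -2.1159]
```

View pics/s6.png

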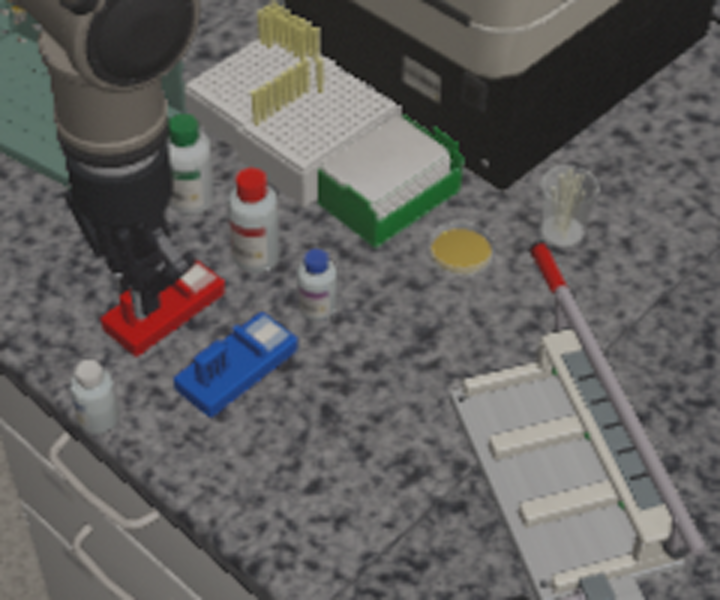

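```bash
python3 -m pendant '[[[0.1,0,-0.5,0,0,0],[0,0,-0.5,0,0,0],[0,0,-0.5,0,0,0],[0,0,0,0,0,0],[0,0,0,0,0,0]]]'; python3 -m pendant '[[[0,0,0,0,0,0],[0,0,0,0,0,0],[0,0,0,0,0,0],[0,0,2,0,0,0],[0,0,3,0,0,0],[0,0,3,0,0,0],[0,0,3,0,0,0],[0,0,3,0,0,0]]]' 4; python3 -m pendant '[[[1,-2,0,0,0,-0.12],[1,-2,0,0,0,-0.12],[1,-2,0,0,0,-0.12],[1,-2,0,0,0,-0.12],[1,-2,0,0,0,-0.12],[1,-2,0,0,0,-0.12],[1,-2,0,0,0,-0.12],[1,-2,0,0,0,-0.12]]]' 6;python3 -m pendant '[[[1,-2,0,0,0,-0.12],[1,-2,0,0,0,-0.12],[1,-2,0,0,0,-0.12],[1,0,0,0,0,-0.12],[1,0,0,0,0,-0.12],[1,0,0,0,0,-0.12],[0,0,0,0,0,-0.12],[0,0,0,0,0,-0.12]]]';python3 -m pendant '[[[0,0,0,0,0,-0.12],[0,0,0,0,0,-0.05],[0,0,0,0,0,0]]]'; python3 - <<'E'
from h import *
s=capture('scene');t=capture('top');o=get_obs();print(o['ee_pos'],o['tcp_rot'],o['qpos'])
cv2.imwrite('pics/t7.png',np.vstack([cv2.resize(i,None,fx=2.5,fy=2.5,interpolation=cv2.INTER_CUBIC) for i in(t[140:270,205:445],)])[:,:,::-1])
for c,roi in(('blue',(270,190,320,240)),('red',(235,190,285,245))):
    r,b=cart(t,c,roi,.018);print(c,r)
print([(b[0].round(1),b[1].tolist()) for b in blobs(s,'red',(340,120,440,320))])
E
```

```text
time_s: 20.7
ee_pos: [0.4461, 0.0047, 0.0441]
tcp_rot: [-0.0, -0.001, 1.0, 0.0]
wrist_force: [0.1, -0.3, -1.9]
opening: 0.128
gripper_force: 58.8
time_s: 21.37
ee_pos: [0.4458, 0.0048, 0.1857]
tcp_rot: [0.0, -0.001, 1.0, 0.0]
wrist_force: [-0.3, 0.2, 0.0]
opening: 0.47
gripper_force: 0.0
time_s: 22.03
ee_pos: [0.5264, -0.1563, 0.1842]
tcp_rot: [0.0, 0.464, 0.886, 0.0]
wrist_force: [-0.0, -0.2, 0.5]
opening: 0.704
gripper_force: 0.0
time_s: 22.7
ee_pos: [0.5864, -0.2152, 0.1838]
tcp_rot: [-0.0, 0.82, 0.572, -0.0]
wrist_force: [-0.1, 0.5, 0.8]
opening: 0.708
gripper_force: 0.0
time_s: 22.95
ee_pos: [0.586, -0.2152, 0.184]
tcp_rot: [-0.0, 0.865, 0.502, -0.0]
wrist_force: [-0.1, 0.9, -0.5]
opening: 0.702
gripper_force: 0.0
[ 0.5861 -0.2152  0.1841] [-0.      0.8641  0.5033 -0.    ] [-0.4746  0.5757  1.3249 -0.0001  1.2411  0.0414]Traceback (most recent call last):
  File "<stdin>", line 5, in <module>
  File "h.py", line 23, in cart
    b=max(blobs(img,col,roi),key=lambda b:b[1][4]);x,y,w,h,_=b[1]
ValueError: max() iterable argument is empty
```

View pics/t7.png

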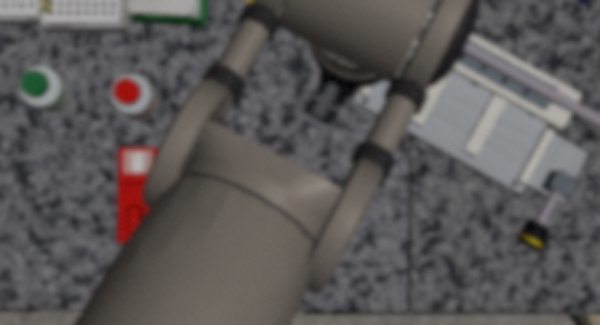

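Red lies in front of its bottle in the top view, but the arm hides blue. I'll check both in the scene view.

```bash
python3 - <<'E'
from h import *
s=capture('scene')
for c,roi in(('blue',(255,190,300,230)),('red',(230,173,278,210))):
    try: print(c,cart(s,c,roi,.018,'scene'))
    except Exception as e: print(e)
print([(b[0].round(1),b[1].tolist()) for b in blobs(s,'red',(200,120,440,320))],[(b[0].round(1),b[1].tolist()) for b in blobs(s,'blue',(200,120,330,320))])
cv2.imwrite('pics/s8.png',cv2.resize(s[90:290,200:440],None,fx=3,fy=3,interpolation=cv2.INTER_CUBIC)[:,:,::-1])
E
```

```text
blue (((465.1079406738281, -79.64502716064453), (55.82036590576172, 104.82913970947266), 89.56621551513672), array([[ 412.4836, -107.1576],
       [ 517.3097, -107.9512],
       [ 517.7323,  -52.1325],
       [ 412.9062,  -51.3388]], dtype=float32))
red (((463.6308898925781, 0.7272815704345703), (60.69091033935547, 105.14603424072266), 89.54949188232422), array([[410.8209, -29.2039],
       [515.9637, -30.0306],
       [516.4409,  30.6584],
       [411.2981,  31.4852]], dtype=float32))
[(array([283.4, 151. ]), [279, 146, 10, 11, 95]), (array([283.2, 167.4]), [280, 167, 7, 2, 11]), (array([382.1, 178.1]), [377, 171, 11, 16, 79]), (array([253.8, 195.2]), [236, 178, 40, 33, 595])] [(array([305. , 176.6]), [302, 173, 7, 8, 50]), (array([276.5, 212.3]), [258, 194, 41, 35, 625])]
```

View pics/s8.png

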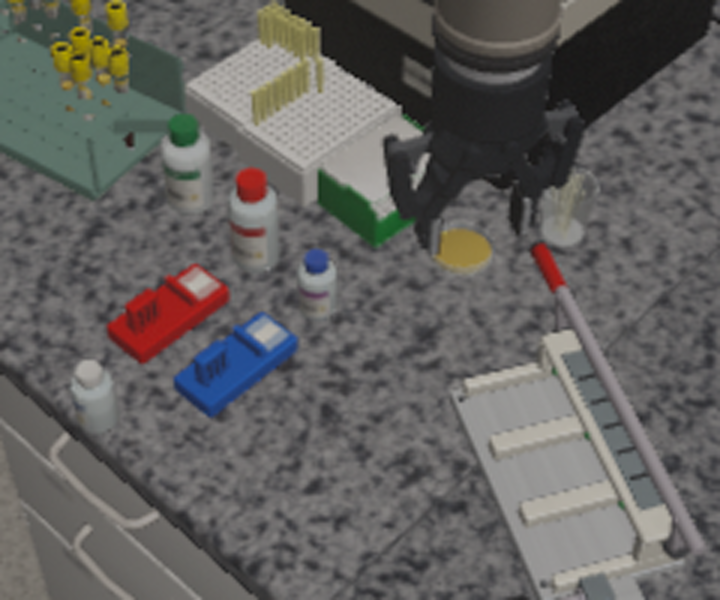

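Both cartridges lie straight in front of their bottles, and the sleeve is still up. Next I'll close the bar.

```bash
python3 -m pendant '[[[2.5,-0.4,0,0,0,0],[2.5,-0.4,0,0,0,0],[2.2,-0.3,0,0,0,0],[1.1,-0.2,-2,0,0,0],[0,0,-2.5,0,0,0],[0,0,-2.5,0,0,0],[0,0,-2.4,0,0,0],[0,0,0,0,0,0]]]' 5; python3 -m pendant '[[[0,0,0,0,0,0],[0,0,0,0,0,0],[0,0,0,0,0,0],[0,0,0,0,0,0],[0,0,0,0,0,0],[0,0,0,0,0,0]]]' 0 40
```

```text
time_s: 23.77
ee_pos: [0.6663, -0.2269, 0.084]
tcp_rot: [-0.004, 0.864, 0.503, -0.003]
wrist_force: [-0.4, 0.4, -0.8]
opening: 0.584
gripper_force: 0.0
time_s: 24.27
ee_pos: [0.6689, -0.228, 0.0925]
tcp_rot: [0.0, 0.864, 0.503, 0.0]
wrist_force: [-4.2, 2.1, 3.0]
opening: 0.145
gripper_force: 39.0
```

```bash
python3 -m pendant '[[[-0.26,0.15,-0.05,0,0,0],[-0.26,0.15,-0.05,0,0,0],[-0.48,0.28,-0.22,0,0,0],[-0.48,0.28,-0.22,0,0,0],[-0.46,0.26,-0.42,0,0,0],[-0.46,0.26,-0.42,0,0,0],[-0.32,0.18,-0.56,0,0,0],[-0.32,0.18,-0.56,0,0,0]]]';  python3 -m pendant '[[[-0.15,0.08,-0.65,0,0,0],[-0.15,0.08,-0.65,0,0,0],[0.03,-0.02,-0.67,0,0,0],[0.03,-0.02,-0.67,0,0,0],[0.03,-0.02,-0.4,0,0,0],[0,0,0,0,0,0],[0,0,0,0,0,0],[0,0,0,0,0,0]]]'
```

```text
time_s: 24.93
ee_pos: [0.6386, -0.211, 0.0654]
tcp_rot: [0.001, 0.865, 0.502, 0.0]
wrist_force: [2.1, -3.4, 0.0]
opening: 0.145
gripper_force: 39.1
time_s: 25.6
ee_pos: [0.6374, -0.2102, 0.0399]
tcp_rot: [0.001, 0.865, 0.503, 0.001]
wrist_force: [-11.3, 2.4, 35.1]
opening: 0.143
gripper_force: 42.7
```

```bash
python3 -m pendant '[[[0,0,0,0,0,0],[0,0,0,0,0,0],[0,0,0,0,0,0],[0,0,2.5,0,0,0],[0,0,3,0,0,0],[0,0,3,0,0,0],[0,0,3,0,0,0],[-1.7,0,0,0,0,0.12]]]' 6; python3 -m pendant '[[[-1.7,-1.6,0,0,0,0.12],[-1.7,-1.6,0,0,0,0.12],[-1.7,-1.6,0,0,0,0.12],[-1.7,-1.6,0,0,0,0.12],[-1.7,-1.6,0,0,0,0.12],[-1.7,-1.6,0,0,0,0.12],[-1.7,-1.6,0,0,0,0.12],[-1.7,-1.6,0,0,0,0.12]]]'; python3 -m pendant '[[[-1.7,-1.6,0,0,0,0.12],[-1.7,-1.6,0,0,0,0.12],[-1.8,-1.6,0,0,0,0.12],[-0.1,-1.1,0,0,0,0.12],[0,0,0,0,0,0],[0,0,0,0,0,0]]]'; python3 - <<'E'
from h import *
s=capture('scene');t=capture('top');o=get_obs();print(o['ee_pos'],o['tcp_rot'],o['qpos'])
print([(b[0].round(1),b[1].tolist()) for b in blobs(s,'red',(200,120,440,320))])
print([(b[0].round(1),b[1].tolist()) for b in blobs(s,'yellow',(360,280,400,310))],[(b[0].round(1),b[1].tolist()) for b in blobs(t,'yellow',(400,210,440,250))])
E
```

```text
time_s: 26.27
ee_pos: [0.624, -0.2108, 0.1553]
tcp_rot: [0.005, 0.833, 0.553, 0.003]
wrist_force: [-0.9, -0.9, 0.7]
opening: 0.696
gripper_force: 0.0
time_s: 26.93
ee_pos: [0.4826, -0.3382, 0.1484]
tcp_rot: [-0.001, 0.481, 0.877, 0.0]
wrist_force: [0.6, -0.8, -0.0]
opening: 0.703
gripper_force: 0.0
time_s: 27.43
ee_pos: [0.4304, -0.3968, 0.1487]
tcp_rot: [-0.001, 0.264, 0.965, 0.001]
wrist_force: [-0.4, -0.8, -0.1]
opening: 0.703
gripper_force: 0.0
[ 0.431  -0.3959  0.149 ] [-0.0005  0.2626  0.9649  0.0006] [-0.8741  0.543   1.4897  0.0005  1.1104 -1.9137]
[(array([283.4, 167.4]), [280, 167, 7, 2, 12]), (array([253.8, 195.2]), [236, 178, 40, 33, 595]), (array([363.7, 192.1]), [361, 189, 6, 9, 33])]
[(array([369.5, 295.4]), [367, 290, 5, 13, 32])] []
```

```bash
python3 -m pendant '[[[-0.1,-0.1,-2,0,0,0.016],[0,0,-2,0,0,0],[0,0,-2,0,0,0],[0,0,-2,0,0,0],[0,0,-1.9,0,0,0],[0,0,0,0,0,0],[0,0,0,0,0,0]]]' 5; python3 -m pendant '[[[0,0,0,0,0,0],[0,0,0,0,0,0],[0,0,0,0,0,0],[0,0,0,0,0,0],[0,0,0,0,0,0],[0,0,0,0,0,0]]]' 0 50; python3 -m pendant '[[[0.45,-0.26,0,0,0,0],[0.45,-0.26,0,0,0,0],[0.45,-0.26,0,0,0,0],[0.45,-0.26,0,0,0,0],[0.4,-0.22,0,0,0,0],[0.3,-0.17,0,0,0,0],[0,0,0,0,0,0],[0,0,0,0,0,0]]]'
```

```text
time_s: 28.12
ee_pos: [0.4298, -0.3966, 0.05]
tcp_rot: [-0.001, 0.254, 0.967, 0.001]
wrist_force: [1.0, -0.5, -0.0]
opening: 0.584
gripper_force: 0.0
time_s: 28.62
ee_pos: [0.4308, -0.3976, 0.0524]
tcp_rot: [0.001, 0.254, 0.967, -0.0]
wrist_force: [2.8, 3.6, 4.2]
opening: 0.289
gripper_force: 49.0
time_s: 29.28
ee_pos: [0.4536, -0.4103, 0.0522]
tcp_rot: [-0.002, 0.254, 0.967, 0.001]
wrist_force: [-6.8, 8.4, 10.1]
opening: 0.278
gripper_force: 49.7
```

```bash
python3 -m pendant '[[[0.2,-0.1,0,0,0,0],[0.1,-0.06,0,0,0,0],[0,0,0,0,0,0],[0,0,0,0,0,0]]]'; python3 -m pendant '[[[0,0,0,0,0,0],[0,0,0,0,0,0],[0,0,0,0,0,0],[0,0,2,0,0,0],[0,0,3,0,0,0],[0,0,3,0,0,0],[0,0,3,0,0,0],[-1,3,2,0,0,0]]]' 5; python3 -m pendant '[[[-1,3,1,0,0,0],[-1,3,1,0,0,0],[-1,3,1,0,0,0],[0,3,0,0,0,0],[0,0,0,0,0,0],[0,0,0,0,0,0]]]'; python3 - <<'E'
from h import *
s=capture('scene');t=capture('top');print(get_obs()['ee_pos'],get_obs()['wrist_force'])
print([(b[0].round(1),b[1].tolist()) for b in blobs(s,'red',(200,120,440,320))])
print([(b[0].round(1),b[1].tolist()) for b in blobs(s,'blue',(200,120,330,320))])
print([(b[0].round(1),b[1].tolist()) for b in blobs(s,'yellow',(360,280,400,310))],[(b[0].round(1),b[1].tolist()) for b in blobs(t,'yellow',(400,210,440,250))])
for c,roi in(('blue',(270,190,320,240)),('red',(235,190,285,245))):
    try: print(c,cart(t,c,roi,.018)[0])
    except Exception as e: print(c,e)
cv2.imwrite('pics/s9.png',cv2.resize(s[110:310,200:440],None,fx=3,fy=3,interpolation=cv2.INTER_CUBIC)[:,:,::-1])
E
```

```text
time_s: 29.62
ee_pos: [0.4538, -0.4104, 0.0521]
tcp_rot: [-0.005, 0.253, 0.967, 0.003]
wrist_force: [-17.3, 13.3, 17.2]
opening: 0.282
gripper_force: 50.3
time_s: 30.28
ee_pos: [0.4495, -0.3885, 0.1841]
tcp_rot: [0.004, 0.255, 0.967, -0.003]
wrist_force: [-0.0, 0.9, 0.6]
opening: 0.583
gripper_force: 0.0
time_s: 30.78
ee_pos: [0.4181, -0.2631, 0.2116]
tcp_rot: [0.001, 0.253, 0.968, -0.0]
wrist_force: [-0.7, -1.0, 0.4]
opening: 0.583
gripper_force: 0.0
[ 0.4182 -0.2646  0.211 ] [-0.0172  0.8755 -0.3124]
[(array([283.4, 151.1]), [279, 146, 10, 11, 96]), (array([283.2, 167.4]), [280, 167, 7, 2, 11]), (array([253.8, 195.2]), [236, 178, 40, 33, 595]), (array([366. , 195.8]), [361, 189, 11, 15, 80])]
[(array([276.5, 212.3]), [258, 194, 41, 35, 627])]
[(array([381.5, 292.2]), [379, 287, 5, 12, 31])] [(array([422.8, 226.7]), [420, 225, 7, 5, 18])]
blue ((471.7602233886719, -77.89818572998047), (98.4698486328125, 46.81544876098633), 0.4156824052333832)
red ((470.2284240722656, 2.6725616455078125), (101.38673400878906, 46.951446533203125), 0.7107192277908325)
```

View pics/s9.png

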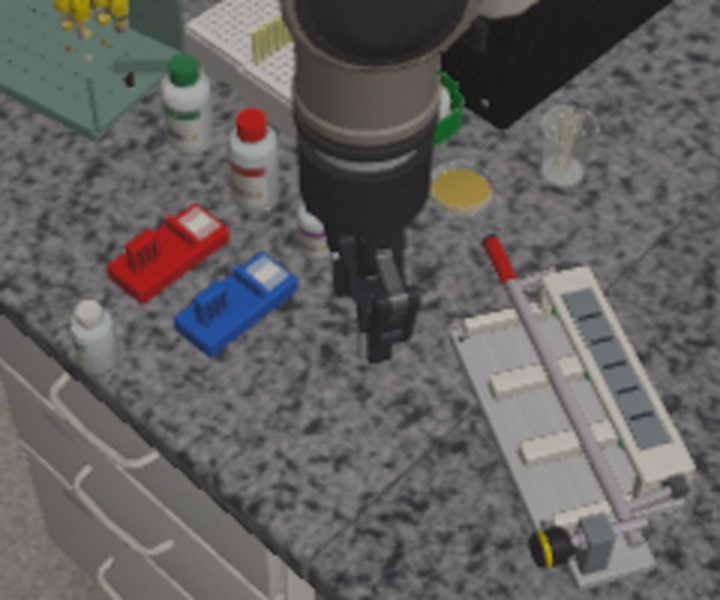

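The image shows the bar down, the knob home and both cartridges in place, with the arm clear of everything.

```bash
python3 -c "
from bench import r
print(r.sign_off())"
```

```text
the job is handed in; nothing more can be done
None
```

I handed the job in at about 31 s: the red and blue cartridges (green was absent) lie in front of their bottles, and the last pictures show the bar fully down, the knob home and the arm touching nothing; the sign-off returned no verdict.

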